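# Restock the drill tray from a packing tube

## Task

The open packing tube on the bench still has its drill inside: pick the tube up and tip it mouth-down so that the drill's shank slides part-way out. Take the drill by the bare shank, draw it out and lay it gently, without dropping it, in the empty place of the drill tray, resting in both saddles with the shank to the front like its neighbours. Leave the empty tube lying flat on the bench and do not disturb anything else.

Things in the scene. Friction and masses are not known exactly. Their poses are not given: they have to be found in the camera images.
- tube_center (a point): Centre (half-way along and up) of the open packing tube: frosted clear plastic, 36 mm square, 155 mm long, 60 g, lying flat. x along it: -x to the open mouth, which points roughly to the robot's right, +x to the closed end; z up. Walls 2.5 mm, inside 31 mm square, end 3 mm thick. The capped tube beside it wears a wider sleeve; either may be the nearer. Bare bench lies before the mouth.
- tube_mouth (a point): Centre of the open mouth of that tube (77.5 mm from the tube's centre towards its -x); same axes.
- drill_center (a point): Centre, on the axis, of the steel drill in the open tube: 20 mm thick, 131 mm long, 250 g. -x: shank (plain, 65 mm long), +x: flutes and tip. Shank towards the mouth, its end 12 to 19 mm inside, out of the fingers' reach. Tube flat: axis 12.5 mm above the bench. Loose: slides once the tube tilts 10 to 15 degrees, freely at 25, stays when level; the end that comes out can be stopped on the bench.
- drill_shank (a point): Centre of the flat end of that drill's shank (65.5 mm from the drill's centre towards its -x); same axes.
- place_seat (a point): Where the drill's centre lies when it rests in the tray's empty place, 30 mm above the bench. -x: front of the tray (roughly towards the robot), where the shank goes. Two 90 degree V saddles, 32 mm wide, 10 mm thick, 15 mm to -x and 45 mm to +x of it, tops 2 mm above it, so the shank overhangs by 45 mm with room for fingers beside it and the tray's floor 22 mm below. Which place is empty varies.
- tray: The fixed plywood drill tray: 188 mm (x) by 280 mm (y), floor 8 mm and rim 22 mm above the bench, rim 12 mm thick; origin at the centre of its underside, -x its front, with a metal lip. Four equal places side by side along y, 64 mm apart; three hold drills, one is empty.
- drill_14_center (a point): Neighbouring drill in the tray, 14 mm in diameter, 107 mm long: centre on its axis. x along it, -x towards its shank.
- drill_18_center (a point): Neighbouring drill in the tray, 18 mm in diameter, 123 mm long: centre on its axis. x along it, -x towards its shank.
- drill_22_center (a point): Neighbouring drill in the tray, 22 mm in diameter, 141 mm long: centre on its axis. x along it, -x towards its shank.
- capped_center (a point): Centre of the capped packing tube, full, lying near the open one: 170 mm long, up to 40 mm wide and high, covered for 100 mm on its -x side by a wider sleeve. x along it. Not to be moved.
- sleeve: The open tube's pulled-off sleeve: frosted plastic, 40 mm square, 100 mm long, lying on the bench to the left, past the tubes' closed ends; origin at the centre of its underside, x along it. Not to be moved.
- elbow: Brass pipe elbow, about 60 mm, 42 mm high, lying on the bench to the left, nearer the robot than the tubes; origin on its underside. Not to be moved.
- tape: Roll of packing tape lying flat on the bench to the left, 96 mm across, 48 mm high; origin at the centre of its underside. Not to be moved.

How it is judged:
On the way, in this order (a step that is already met when the one before it is completed fails the run):
1. the tube is tipped mouth-down by at least 7 degrees (angle between tube_center's own x axis and vertical below 1.45 rad), for 0.1 s.
2. the drill's shank stands 25 to 115 mm out of the tube's mouth, its other end still inside (x of drill_shank in the frame of tube_mouth between -0.115 and -0.025 m and y of drill_center in the frame of tube_mouth between -0.02 and 0.02 m and z of drill_center in the frame of tube_mouth between -0.02 and 0.02 m), for 0.3 s.
3. the fingers hold the drill by the bare shank while its other end is still in the tube (contact force between the fingers and drill above 1 N and x of drill_shank in the frame of tube_mouth between -0.125 and -0.02 m and y of drill_shank in the frame of tube_mouth between -0.04 and 0.04 m), for 0.15 s.
At the end, for the whole second after the job is handed in: The drill rests in both saddles of the empty place (centre within 18 mm lengthways, 5 mm sideways, 4 mm in height; within 0.08 rad of its direction), shank to the front; the tube lies flat on the bench (axis within 0.08 rad of level, centre below 21 mm); both at rest (x of drill_center in the frame of place_seat between -0.018 and 0.018 m and y of drill_center in the frame of place_seat between -0.005 and 0.005 m and z of drill_center in the frame of place_seat between -0.004 and 0.004 m and angle between the x axis of drill_center and the x axis of place_seat, either way round below 0.08 rad and x of drill_shank in the frame of place_seat below -0.04 m and linear speed of each of drill, tube below 0.02 m/s and height (world z) of tube_center below 0.021 m and angle between tube_center's own x axis and vertical between 1.49 and 1.65 rad); the robot touches nothing.
It fails at once if a neighbouring drill in the tray is disturbed (more than 12 mm) (distance of any of drill_14_center, drill_18_center, drill_22_center from where it was at the start of the episode above 0.012 m).
It fails at once if the capped tube, sleeve, elbow or tape is disturbed (more than 20 mm) (distance of any of capped_center, sleeve, elbow, tape from where it was at the start of the episode above 0.02 m).
It fails at once if the drill is dropped over the tray: falling, out of the fingers, more than 12 mm above its place (contact force between the fingers and drill below 0.05 N and linear speed of drill above 0.25 m/s and horizontal distance between drill_center and place_seat below 0.08 m and z of drill_center in the frame of place_seat above 0.012 m).
It also fails if it takes over 58 s, if anything falls off the work surface, if the arm or the gripper's body presses on something with over 40 N, if the wrist force passes 120 N, or if a joint passes its speed limit or range.

## Robot

A 6-joint arm with a two-finger parallel gripper is mounted at the origin on the work surface. World frame = base frame: x ahead of the robot, y to its left, z up, the work surface at z = 0. Lengths are in m, angles in rad, forces in N, time in s.
With the tool pointing down it reaches from about 0.4 to 0.825 m from the base axis. Payload 7 kg.
Tool frame: the origin (TCP) lies midway between the tips of the shut fingers; the grasp point (between the pads) lies 19 mm behind it; z points along the fingers, x is the direction in which the jaws open and shut, and the axes are right-handed (so a half turn about z gives the same grasp; the last joint's range is limited). The gripper opens to 88 mm and grips with 3 to 60 N. Pads are 19 mm wide; open, the fingers measure 130 mm over their backs; the gripper's body (78 mm by 193 mm) begins 47 mm behind the grasp point.
Start: joints at [1.391, 0.359, 0.012, 0, -1.224, -0.288], TCP at [0.304, 0.602, 0.197] pointing down, gripper open.
Joint ranges: [-3.07, 3.07], [-1.43, 2.12], [-1.02, 1.25], [-3.03, 1.67], [-3.05, -0], [-3.03, 3.03]. Speed limits (rad/s): [2.39, 2.39, 3.01, 3.14, 3.14, 3.14].

## Interface

Orientations are given as [roll, pitch, yaw] about the fixed x, y, z axes, in that order (R = Rz(yaw) Ry(pitch) Rx(roll)).
In Python, from station import arm, grab_frame, camera_params gives the robot as it stands.
- The arm moves only by the shell command python3 -m handwheel 'ROWS' [FORCE]. ROWS is JSON, a list that holds one entry, the list of rows, each a list of 5 numbers: the finger opening in m, from 0 to 0.0876, then the shift along the tool's x, y, z in m, then the turn about the tool's z in degrees. A call has 1 to 20 rows; each row is the pose to reach, as a shift and turn from the pose measured when the call began, along the tool's axes at that moment; what a row does not reach only later rows make up. A row lasts 1/12 s, in which the tool goes at most 41.7 mm and 7.16 degrees, less where a joint would pass 70% of its speed; a pose out of reach is approached as far as the arm can. A call with a gripper value outside its range is refused whole. The fingers move at their own pace and stop on an object; FORCE is the grip in N (left out, the last holds). Time passes only in rows, so rows that repeat a pose let the fingers close. It gives the time, the measured TCP pose, the force and the opening at its end, in the units of the state.
- arm.get_state(): the state, without advancing time (a new reading comes with each control period).
- grab_frame(name): name is "side" or "top"; returns the picture (480x640x3 uint8, blue, green, red); there is no depth.
- camera_params(name): a dict with "intrinsics" (3x3 intrinsics, pixels), "k1" (the pictures are not rectified: a ray, as slopes to the right and down, at radius r is drawn at 1 + k1 r^2 times it, then the intrinsics apply), "R" (3x3) and "t" (3): a world point X has camera coordinates R X + t. Camera axes: x right, y down, z forward; pixel columns grow to the right and rows downward; lengths in m; the calibration is good to about 2 mm. A picture is of the moment at which its call begins. camera_params takes no time and is no camera call.
- arm.job_done(): hands the job in, once; it reports no verdict.
The state is a dict: "t": time; "q": joint angles; "qd": joint speeds; "joint_efforts": joint torques, N m; "eef_pos": TCP position; "ee_rot": TCP orientation; "force": force on the tool from outside, world axes, zero at the start; "moment": the same for the moment, N m; "width": finger opening in m.
Only numpy, scipy, OpenCV 4.12 (cv2) and the standard library are available. Lean on these libraries where they do the work, as an engineer would, in place of code of your own. Each camera call takes 0.05 s, during which the arm holds its last target.

## Working session

There is one attempt and no reset: what is moved stays moved. The work goes in short steps, Python scripts to look and compute and a shell command to move; the robot and the scene stay as the last step left them, time stands still between calls to the robot, and variables do not carry over. Pictures are saved under pics/ and viewed, and the job is handed in when it is done.

```bash
ls; mkdir -p pics
python3 - <<'E'
from station import arm, grab_frame, camera_params
import cv2
s=arm.get_state();print({k:s[k] for k in('t','eef_pos','ee_rot','force','width')})
for n in('side','top'):
    cv2.imwrite(f'pics/{n}0.png',grab_frame(n)); p=camera_params(n);print(n,p)
E
```

```text
pics
{'t': 0.0, 'eef_pos': array([0.30413479, 0.60198925, 0.19570975]), 'ee_rot': array([-3.14145793e+00, -1.67971775e-03, -2.03866867e+00]), 'force': array([-0.67197515, -0.06679503,  0.36852992]), 'width': 0.0872341248608687}
side {'intrinsics': array([[616.46734283,   0.        , 309.72935747],
       [  0.        , 616.46734283, 235.64727282],
       [  0.        ,   0.        ,   1.        ]]), 'k1': -0.010423039321093164, 'R': array([[ 0.92106308, -0.38866975,  0.02405451],
       [-0.16670233, -0.44936595, -0.8776563 ],
       [ 0.35192773,  0.80436688, -0.47868654]]), 't': array([-0.43973822,  0.1758952 ,  1.07265927])}
top {'intrinsics': array([[524.96552273,   0.        , 315.58753376],
       [  0.        , 524.96552273, 231.58037389],
       [  0.        ,   0.        ,   1.        ]]), 'k1': 0.021387367332433602, 'R': array([[ 0.0230206 , -0.9996841 , -0.01008737],
       [-0.9869418 , -0.02111584, -0.1596872 ],
       [ 0.15942375,  0.01363174, -0.98711613]]), 't': array([0.07046711, 0.49447714, 1.05770157])}
```

View pics/side0.png

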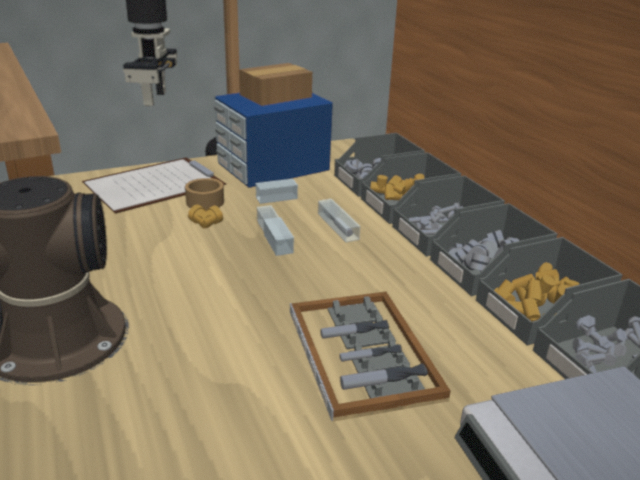

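View pics/top0.png

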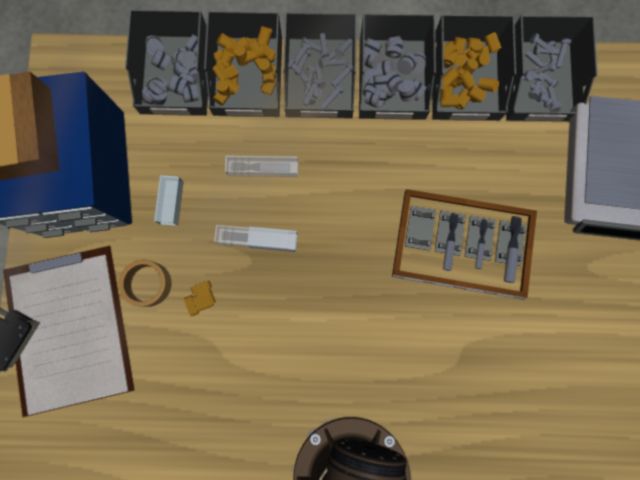

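The open tube looks like the far one, at about (225–298, 157–176) in the top view. The capped tube is nearer, with its sleeve at (248–297, 228–250). The tray is at (395–535, 190–297), and its leftmost place, near (420, 228), is empty. I'll zoom in to confirm.

Run:
```python
import cv2,numpy as np
a=cv2.imread('pics/top0.png');b=cv2.imread('pics/side0.png')
A=cv2.resize(a[145:260,205:310],None,fx=5,fy=5,interpolation=cv2.INTER_CUBIC)
cv2.imwrite('pics/z1.png',A)
cv2.imwrite('pics/z2.png',cv2.resize(a[180:305,385:545],None,fx=4.6,fy=4.6,interpolation=cv2.INTER_CUBIC))
cv2.imwrite('pics/z3.png',cv2.resize(b[170:270,240:380],None,fx=5.5,fy=5.5,interpolation=cv2.INTER_CUBIC))
```

```text
(no output)
```

View pics/z1.png

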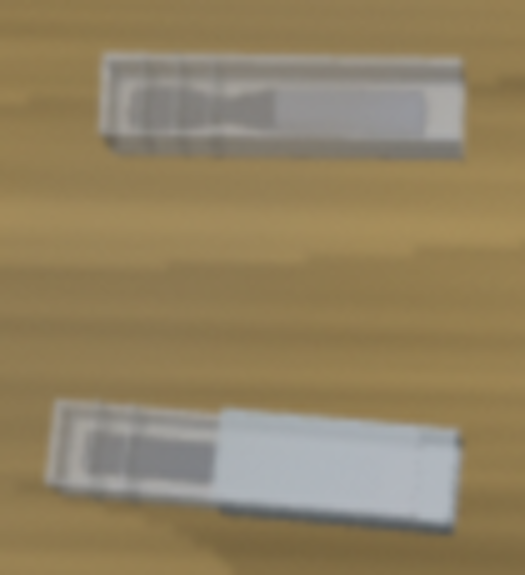

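View pics/z2.png

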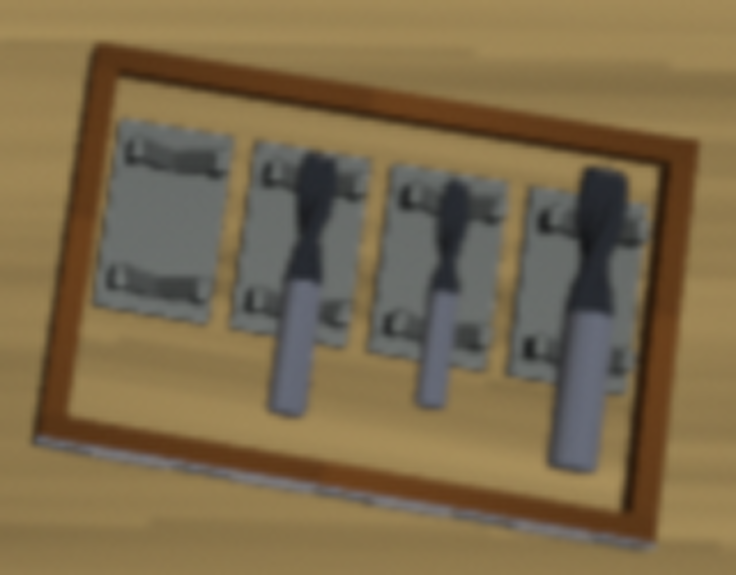

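View pics/z3.png

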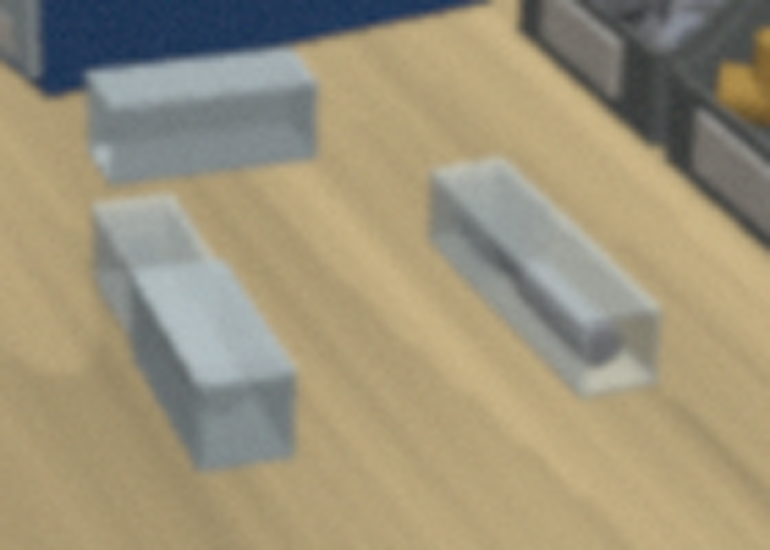

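```bash
cat > h.py <<'E'
import numpy as np,cv2
from station import camera_params
def ray(n,uv):
    p=camera_params(n);K=p['intrinsics']
    x=cv2.undistortPoints(np.array([[uv]],float),K,np.array([p['k1'],0,0,0.]))[0,0]
    d=p['R'].T@np.array([x[0],x[1],1]);o=-p['R'].T@p['t'];return o,d
def onz(n,uv,z):
    o,d=ray(n,uv);return o+d*(z-o[2])/d[2]
def proj(n,X):
    p=camera_params(n);c=p['R']@X+p['t'];x=c[:2]/c[2];x=x*(1+p['k1']*(x@x));return x*p['intrinsics'][0,0]+p['intrinsics'][:2,2]
E
python3 - <<'E'
from h import *
np.set_printoptions(precision=4,suppress=True)
z=lambda u,v:(205+u/5,145+v/5)
print('tube top view');P=[onz('top',z(*q),.036) for q in [(103,54),(100,136),(463,138),(463,58)]]
P=np.array(P);print(P[:,:2],np.linalg.norm(P-np.roll(P,-1,0),axis=1),P.mean(0))
s=lambda u,v:(240+u/5.5,170+v/5.5)
S=np.array([onz('side',s(*q),.036) for q in [(500,160),(432,175),(572,325),(660,308)]]);print('side',S[:,:2],np.linalg.norm(S-np.roll(S,-1,0),axis=1),S.mean(0))
print('capped sleeve', [onz('top',z(*q),.04)[:2] for q in [(220,410),(218,508),(455,525),(460,432)]])
w=lambda u,v:(385+u/4.6,180+v/4.6)
T=np.array([onz('top',w(*q),.022) for q in [(97,43),(697,142),(650,540),(35,434)]]);print('tray',T[:,:2],np.linalg.norm(T-np.roll(T,-1,0),axis=1),T.mean(0))
sf=onz('top',w(158,285),.027);sr=onz('top',w(176,158),.027);print('saddles',sf,sr,sr-sf,np.linalg.norm(sr-sf))
for nm,a,b in [('18',(320,155),(288,412)),('14',(457,182),(431,405)),('22',(605,170),(572,468))]:
    A=onz('top',w(*a),.032);B=onz('top',w(*b),.032);print(nm,A[:2],B[:2],np.linalg.norm(A-B),(A+B)[:2]/2,np.arctan2(*(A-B)[1::-1]))
E
```

```text
tube top view
[[0.6544 0.2788]
 [0.618  0.2783]
 [0.6203 0.1229]
 [0.6558 0.1239]] [0.0364 0.1554 0.0354 0.1549] [0.6371 0.201  0.036 ]
side [[0.6505 0.2789]
 [0.6157 0.2751]
 [0.6126 0.1263]
 [0.653  0.1272]] [0.0349 0.1488 0.0404 0.1517] [0.633  0.2019 0.036 ]
capped sleeve [array([0.4995, 0.2212]), array([0.4581, 0.2203]), array([0.4531, 0.1213]), array([0.4924, 0.1203])]
tray [[ 0.5918 -0.1106]
 [ 0.5503 -0.3861]
 [ 0.3672 -0.3572]
 [ 0.4085 -0.0817]] [0.2786 0.1853 0.2786 0.1856] [ 0.4794 -0.2339  0.022 ]
saddles [ 0.4775 -0.1371  0.027 ] [ 0.5368 -0.1459  0.027 ] [ 0.0593 -0.0088  0.    ] 0.05998767612068498
18 [ 0.5386 -0.2107] [ 0.4202 -0.1941] 0.11957279473609503 [ 0.4794 -0.2024] -0.13945891269084243
14 [ 0.5273 -0.2727] [ 0.4248 -0.2582] 0.10350439561158471 [ 0.476  -0.2655] -0.14072698785743804
22 [ 0.5343 -0.3399] [ 0.398  -0.3201] 0.13773146535623088 [ 0.4661 -0.33  ] -0.14443223291637874
```

Run:
```python
from h import *
np.set_printoptions(precision=3,suppress=True)
for q in [(130,220),(85,73),(92,205),(18,235)]: print(q,onz('top',q,0)[:2],onz('top',q,.2)[:2])
for q in [(330,148),(331,103),(252,182),(248,128),(217,95),(222,162)]: print(q,onz('side',q,0)[:2],onz('side',q,.15)[:2])
# target plan: tube-grip point and shift in tool axes
from station import arm
from scipy.spatial.transform import Rotation as R
s=arm.get_state();p=s['eef_pos'];M=R.from_euler('xyz',s['ee_rot']).as_matrix()
for t in [(.45,.35,.196),(.636,.256,.15)]: print(M.T@(np.array(t)-p))
```

```text
(130, 220) [0.516 0.487] [0.481 0.412]
(85, 73) [0.854 0.615] [0.758 0.518]
(92, 205) [0.548 0.572] [0.507 0.482]
(18, 235) [0.478 0.726] [0.449 0.608]
(330, 148) [0.837 0.689] [0.664 0.326]
(331, 103) [1.042 1.13 ] [0.824 0.669]
(252, 182) [0.527 0.521] [0.423 0.195]
(248, 128) [0.655 0.953] [0.522 0.531]
(217, 95) [0.662 1.369] [0.528 0.855]
(222, 162) [0.49  0.688] [0.394 0.325]
[ 0.159 -0.244  0.   ]
[ 0.159 -0.452  0.046]
```

```bash
python3 -m handwheel '[[[0.08,0.159,-0.244,0,0],[0.08,0.159,-0.244,0,0],[0.08,0.159,-0.244,0,10],[0.08,0.159,-0.244,0,20],[0.08,0.159,-0.244,0,30],[0.08,0.159,-0.244,0,36],[0.08,0.159,-0.244,0,42],[0.08,0.159,-0.244,0,48],[0.08,0.159,-0.3,0,55],[0.08,0.159,-0.34,0.02,62.5],[0.08,0.159,-0.38,0.04,62.5],[0.08,0.159,-0.42,0.046,62.5],[0.08,0.159,-0.452,0.046,62.5],[0.08,0.159,-0.452,0.046,62.5],[0.08,0.159,-0.452,0.046,62.5],[0.08,0.159,-0.452,0.046,62.5]]]' 8
cat >> h.py <<'E'
def shift(t):
    from station import arm
    from scipy.spatial.transform import Rotation as R
    s=arm.get_state();M=R.from_euler('xyz',s['ee_rot']).as_matrix();return M.T@(np.array(t)-s['eef_pos'])
E
python3 -c "
from h import *
print(shift((.636,.256,.005)))"
```

```text
t: 1.43
eef_pos: [0.6358, 0.2555, 0.1491]
ee_rot: [-3.139, -0.002, -3.131]
force: [-0.0, 0.2, 0.1]
width: 0.0801
[-0.00051078  0.00083437  0.14405755]
```

```bash
python3 -m handwheel '[[[0.06,0,0,0.04,0],[0.06,0,0.001,0.08,0],[0.06,0,0.001,0.11,0],[0.06,0,0.001,0.13,0],[0.06,0,0.001,0.142,0],[0.06,0,0.001,0.142,0],[0.06,0,0.001,0.142,0],[0.03,0,0.001,0.142,0],[0.03,0,0.001,0.142,0],[0.03,0,0.001,0.142,0],[0.03,0,0.001,0.142,0],[0.03,0,0.001,0.142,0],[0.03,0,0.001,0.142,0],[0.03,0,0.001,0.142,0],[0.03,0,0.001,0.142,0]]]' 10
python3 - <<'E'
from station import grab_frame
import cv2
for n,r in(('top',(130,270,190,350)),('side',(130,280,230,400))):
    a=grab_frame(n);cv2.imwrite(f'pics/{n}1.png',cv2.resize(a[r[0]:r[1],r[2]:r[3]],None,fx=4,fy=4,interpolation=cv2.INTER_CUBIC))
E
```

```text
t: 2.68
eef_pos: [0.6355, 0.256, 0.007]
ee_rot: [-3.139, -0.002, -3.131]
force: [0.3, -0.4, 0.3]
width: 0.0301
```

View pics/side1.png

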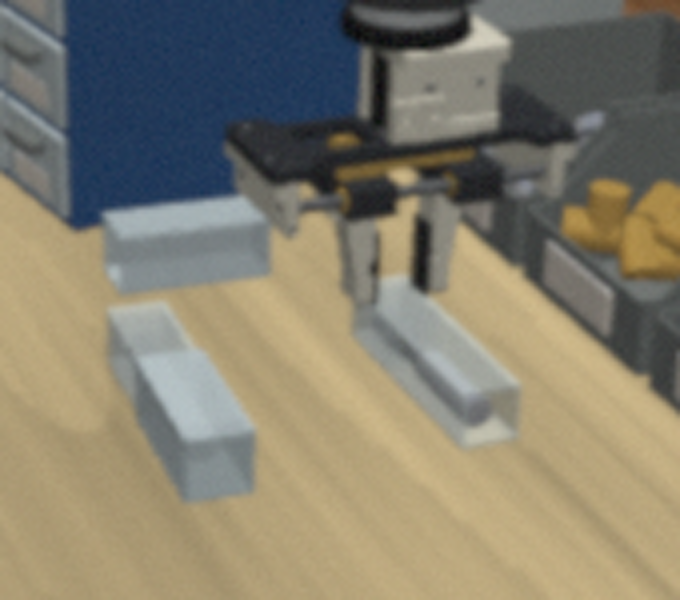

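View pics/top1.png

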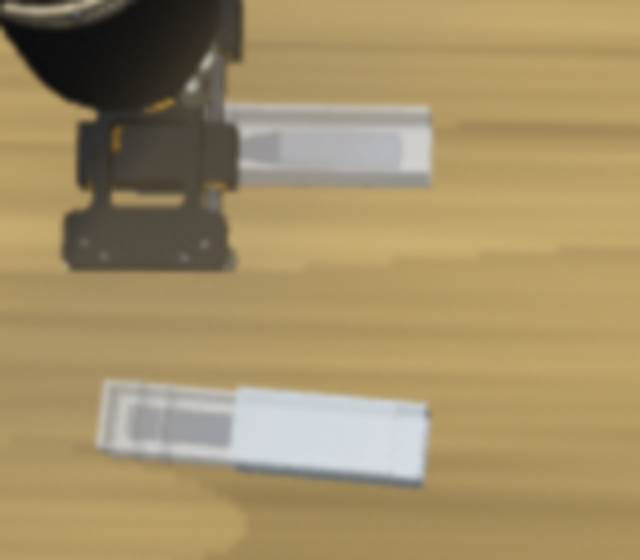

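```bash
python3 -m handwheel '[[[0.0,0,0,0,0],[0.0,0,0,0,0],[0,0,0,0,0],[0,0,0,0,0]]]' 10
```

```text
t: 3.12
eef_pos: [0.6355, 0.2561, 0.0069]
ee_rot: [-3.139, -0.002, -3.131]
force: [0.4, -0.8, -0.3]
width: 0.0085
```

Run:
```python
from station import grab_frame,arm
from h import *
for n,r in(('top',(100,260,170,330)),('side',(130,280,230,400))):
    a=grab_frame(n);cv2.imwrite(f'pics/{n}2.png',cv2.resize(a[r[0]:r[1],r[2]:r[3]],None,fx=4,fy=4,interpolation=cv2.INTER_CUBIC))
s=arm.get_state();print(s['q'],s['eef_pos'],s['width'])
q=proj('side',s['eef_pos']);print((q-[230,130])*4)
for X in [(.636,.256,.04),(.636,.2785,.036)]: print((proj('side',np.array(X))-[230,130])*4)
```

```text
[ 6.67138328e-01  5.35037895e-01 -1.73049436e-01  6.08813479e-04
 -8.65828236e-01 -6.57148660e-01] [0.63547556 0.25611817 0.00695858] 0.002449578896286594
[394.91090697 338.30284822]
[397.91582346 289.14571006]
[382.3619834  280.09634436]
```

View pics/side2.png

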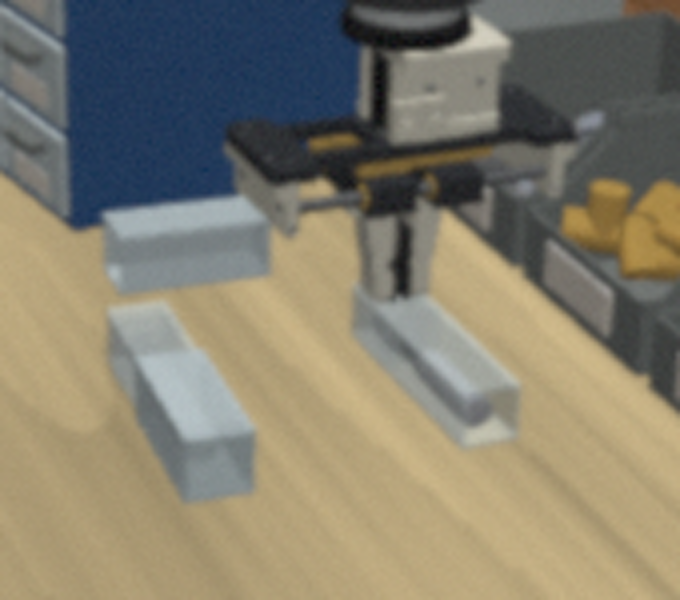

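View pics/top2.png

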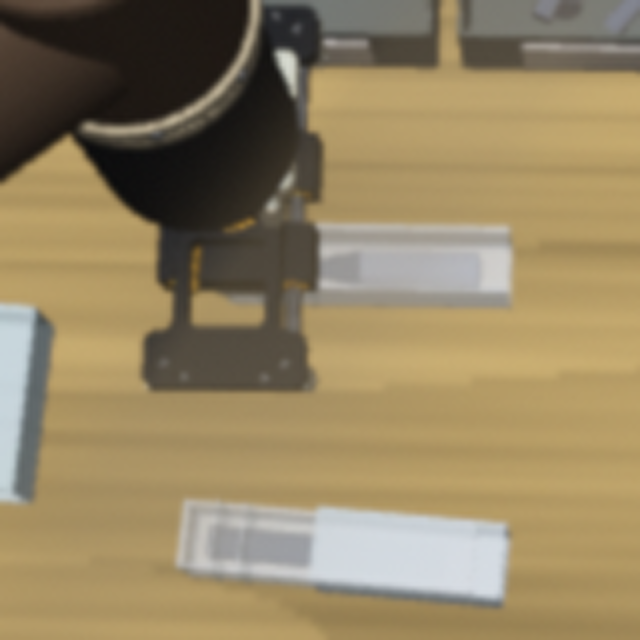

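Run:
```python
from h import *
p=np.array([.30413,.60199,.1957]);y=-2.0387
for d in (.0,.044,-.044): print(d,proj('side',p+d*np.array([np.cos(y),np.sin(y),0])),proj('side',p+[0,0,.03]+d*np.array([np.cos(y),np.sin(y),0])))
a=cv2.imread('pics/side0.png');cv2.imwrite('pics/z4.png',cv2.resize(a[0:120,90:230],None,fx=5,fy=5,interpolation=cv2.INTER_CUBIC))
for h in (.1,.13,.16): print(h,onz('top',(170+240/4,100+255/4),h))
```

```text
0.0 [157.21783793 111.29729756] [156.10996897  99.74086122]
0.044 [152.16617731 116.59177478] [150.98234272 104.79088086]
-0.044 [162.02774242 106.25697514] [160.98996627  94.93548306]
0.1 [0.6181305  0.25659449 0.1       ]
0.13 [0.60932885 0.25102299 0.13      ]
0.16 [0.6005272 0.2454515 0.16     ]
```

View pics/z4.png

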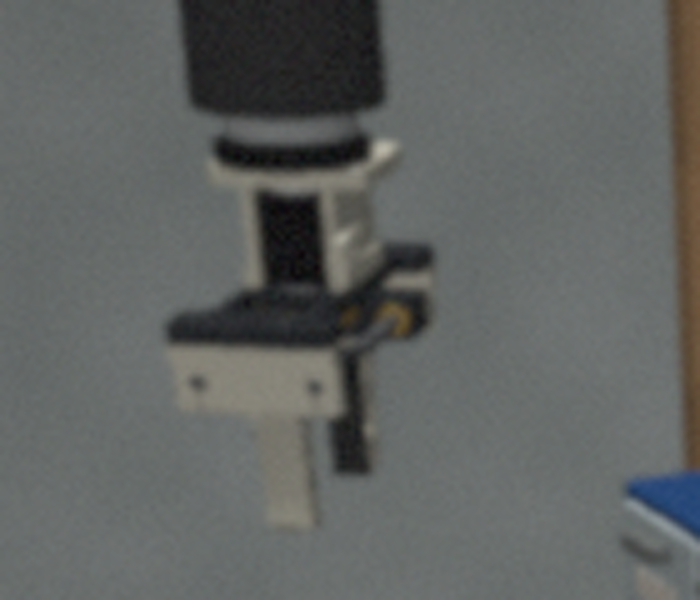

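The finger tips appear about 29 mm higher in the side view than the reported TCP, both now (shut above the tube top) and in the start picture. I'll open the fingers and go down in small steps, watching the force.

```bash
python3 -m handwheel '[[[0.06,0,0,-0.006,0],[0.06,0,0,-0.006,0],[0.06,0,0,-0.006,0],[0.06,0,0,-0.006,0],[0.06,0,0,-0.006,0],[0.06,0,0,-0.006,0],[0.06,0,0,-0.006,0],[0.06,0,0,0.0,0],[0.06,0,0,0.005,0],[0.06,0,0,0.01,0],[0.06,0,0,0.015,0],[0.06,0,0,0.015,0]]]' 10
python3 - <<'E'
from station import grab_frame,arm
from h import *
for n,r in(('side',(130,280,230,400)),):
    a=grab_frame(n);cv2.imwrite(f'pics/{n}3.png',cv2.resize(a[r[0]:r[1],r[2]:r[3]],None,fx=4,fy=4,interpolation=cv2.INTER_CUBIC))
E
```

```text
t: 4.22
eef_pos: [0.6345, 0.2555, -0.0098]
ee_rot: [-3.138, -0.004, -3.131]
force: [-0.8, -0.2, -0.4]
width: 0.0598
```

View pics/side3.png

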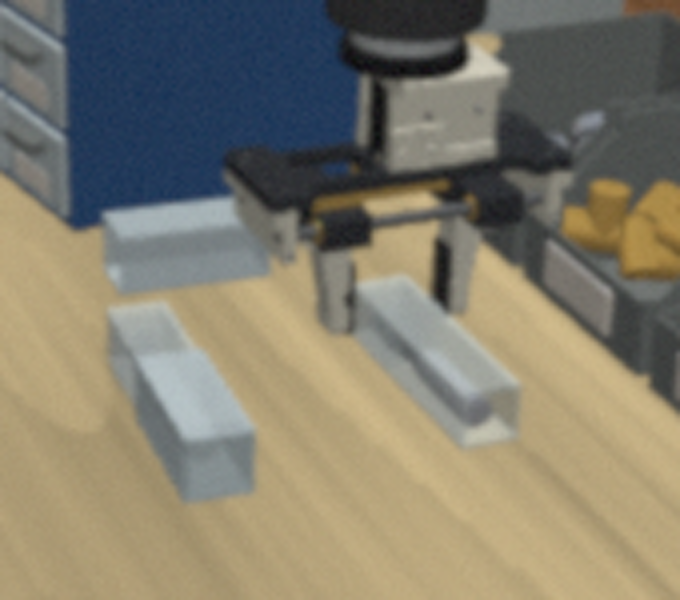

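Run:
```python
from h import *
for z in (.015,.02,.025):
  for dx in (-.051,-.03,.03,.051):
    print(z,dx,[((proj('side',np.array([.6345+dx,.2555+dy,z]))-[230,130])*4).round() for dy in(-.0095,.0095)])
```

```text
0.015 -0.051 [array([323., 347.]), array([311., 333.])]
0.015 -0.03 [array([355., 341.]), array([343., 328.])]
0.015 0.03 [array([446., 326.]), array([433., 313.])]
0.015 0.051 [array([477., 321.]), array([463., 308.])]
0.02 -0.051 [array([323., 339.]), array([311., 326.])]
0.02 -0.03 [array([356., 334.]), array([343., 321.])]
0.02 0.03 [array([446., 319.]), array([433., 306.])]
0.02 0.051 [array([477., 313.]), array([464., 301.])]
0.025 -0.051 [array([323., 332.]), array([311., 319.])]
0.025 -0.03 [array([356., 326.]), array([343., 313.])]
0.025 0.03 [array([447., 311.]), array([433., 298.])]
0.025 0.051 [array([478., 306.]), array([464., 293.])]
```

The lateral position matches. The tips are about 30 mm higher than reported, so real z = reported z + 0.030. I'll go down 14 mm and close.

```bash
python3 -m handwheel '[[[0.06,0,0,0.005,0],[0.06,0,0,0.01,0],[0.06,0,0,0.014,0],[0.06,0,0,0.014,0],[0.0,0,0,0.014,0],[0.0,0,0,0.014,0],[0,0,0,0.014,0],[0,0,0,0.014,0],[0,0,0,0.014,0],[0,0,0,0.014,0],[0,0,0,0.014,0],[0,0,0,0.014,0]]]' 10
```

```text
t: 5.27
eef_pos: [0.6351, 0.2558, -0.0229]
ee_rot: [-3.139, -0.003, -3.131]
force: [-0.2, 0.9, 1.2]
width: 0.0357
```

```bash
python3 -m handwheel '[[[0,0,0,-0.006,0],[0,0,0,-0.012,0],[0,0,-0.001,-0.018,0],[0,0,-0.002,-0.024,0],[0,0,-0.003,-0.03,0],[0,0,-0.004,-0.035,0],[0,0,-0.005,-0.04,0],[0,0,-0.005,-0.04,0]]]' 10
python3 - <<'E'
from station import grab_frame,arm
from h import *
for n,r in(('side',(130,280,230,400)),):
    a=grab_frame(n);cv2.imwrite(f'pics/{n}4.png',cv2.resize(a[r[0]:r[1],r[2]:r[3]],None,fx=4,fy=4,interpolation=cv2.INTER_CUBIC))
E
```

```text
t: 5.93
eef_pos: [0.6359, 0.2511, 0.0187]
ee_rot: [-3.14, -0.001, -3.131]
force: [0.8, -1.0, -3.2]
width: 0.036
```

View pics/side4.png

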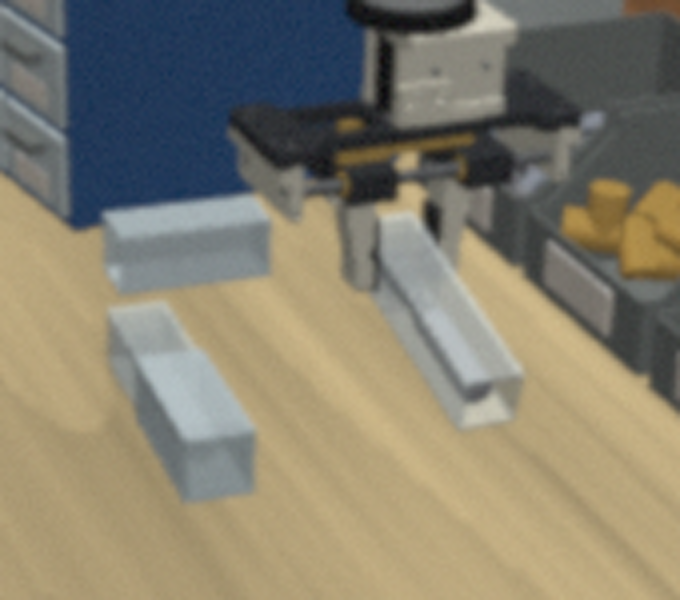

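```bash
python3 -m handwheel '[[[0,0,0,0,0],[0,0,0,0,0],[0,0,0,-0.003,0],[0,0,0,-0.003,0]]]' 7
python3 - <<'E'
from station import grab_frame,arm
from h import *
for n,r in(('side',(130,280,230,400)),):
    a=grab_frame(n);cv2.imwrite(f'pics/{n}5.png',cv2.resize(a[r[0]:r[1],r[2]:r[3]],None,fx=4,fy=4,interpolation=cv2.INTER_CUBIC))
E
```

```text
t: 6.32
eef_pos: [0.6358, 0.2511, 0.0212]
ee_rot: [-3.139, -0.002, -3.131]
force: [0.3, -0.5, -1.4]
width: 0.0356
```

View pics/side5.png

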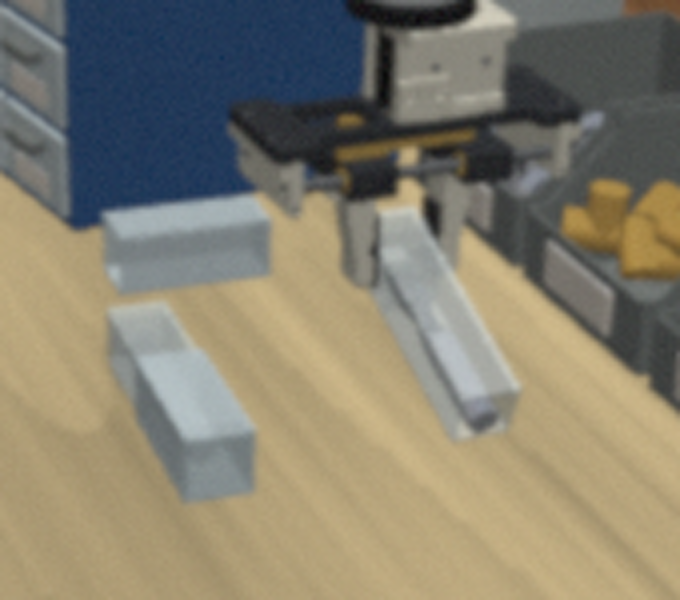

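```bash
python3 -m handwheel '[[[0,0,-0.002,-0.005,0],[0,0,-0.004,-0.01,0],[0,0,-0.006,-0.015,0],[0,0,-0.006,-0.015,0],[0,0,-0.006,-0.015,0]]]' 7
python3 - <<'E'
from station import grab_frame,arm
from h import *
for n,r in(('side',(130,280,230,400)),):
    a=grab_frame(n);cv2.imwrite(f'pics/{n}6.png',cv2.resize(a[r[0]:r[1],r[2]:r[3]],None,fx=4,fy=4,interpolation=cv2.INTER_CUBIC))
E
```

```text
t: 6.78
eef_pos: [0.6364, 0.2454, 0.0371]
ee_rot: [-3.14, -0.0, -3.131]
force: [0.2, 1.1, -1.6]
width: 0.0359
```

View pics/side6.png

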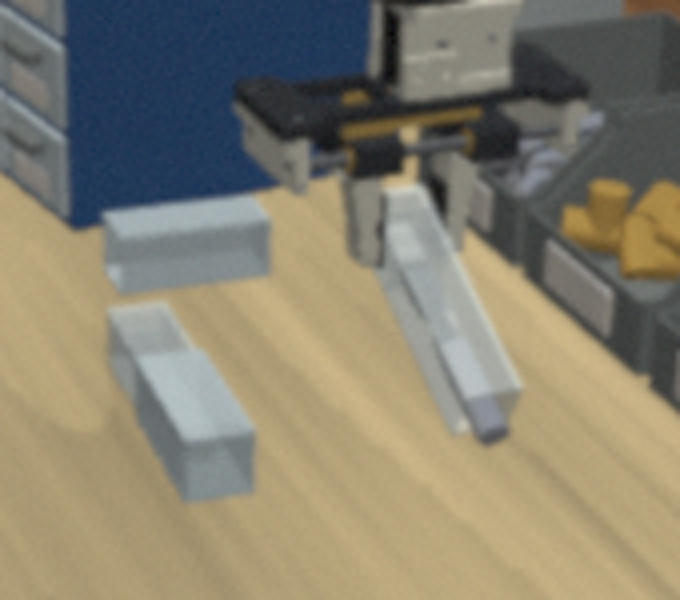

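```bash
python3 -m handwheel '[[[0,0,0,0,0],[0,0,0,0,0],[0,0,0,-0.004,0],[0,0,0,-0.008,0],[0,0,0,-0.012,0],[0,0,0,-0.016,0],[0,0,0,-0.016,0],[0,0,0,-0.016,0]]]' 30
python3 - <<'E'
from station import grab_frame,arm
from h import *
for n,r in(('side',(130,280,230,400)),):
    a=grab_frame(n);cv2.imwrite(f'pics/{n}7.png',cv2.resize(a[r[0]:r[1],r[2]:r[3]],None,fx=4,fy=4,interpolation=cv2.INTER_CUBIC))
E
```

```text
t: 7.5
eef_pos: [0.6365, 0.2456, 0.0533]
ee_rot: [-3.141, -0.0, -3.131]
force: [0.6, 0.1, -1.4]
width: 0.0356
```

View pics/side7.png

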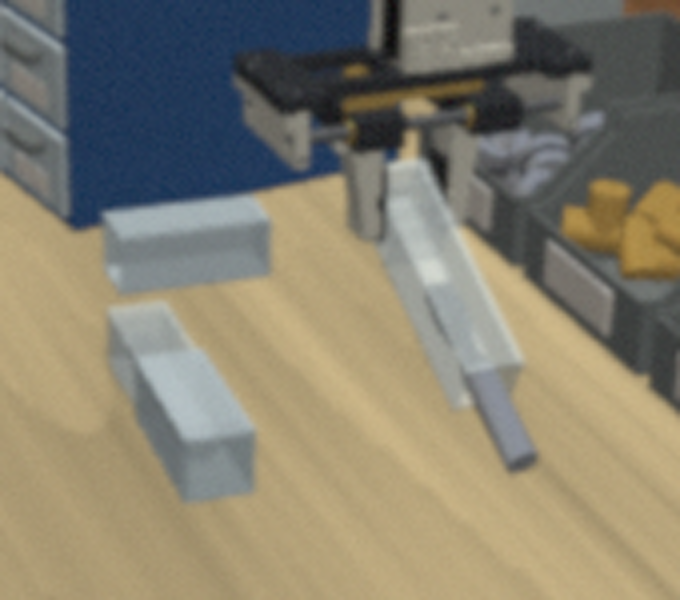

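```bash
python3 -m handwheel '[[[0,0,0,-0.003,0],[0,0,0,-0.006,0],[0,0,0,-0.006,0],[0,0,0,-0.006,0],[0,0,0,-0.006,0]]]' 30
python3 -m handwheel '[[[0,0,0,0,0],[0,0,0.002,0.006,0],[0,0,0.004,0.012,0],[0,0,0.007,0.018,0],[0,0,0.009,0.024,0],[0,0,0.011,0.03,0],[0,0,0.013,0.036,0],[0,0,0.014,0.042,0],[0,0,0.014,0.042,0]]]' 8
python3 - <<'E'
from station import grab_frame,arm
from h import *
for n,r in(('side',(130,280,230,400)),):
    a=grab_frame(n);cv2.imwrite(f'pics/{n}8.png',cv2.resize(a[r[0]:r[1],r[2]:r[3]],None,fx=4,fy=4,interpolation=cv2.INTER_CUBIC))
E
```

```text
t: 7.97
eef_pos: [0.6364, 0.2456, 0.059]
ee_rot: [-3.141, -0.0, -3.131]
force: [-0.1, 0.5, -1.6]
width: 0.0359
t: 8.72
eef_pos: [0.6357, 0.2596, 0.0155]
ee_rot: [-3.14, -0.002, -3.131]
force: [0.6, 1.1, 0.2]
width: 0.036
```

View pics/side8.png

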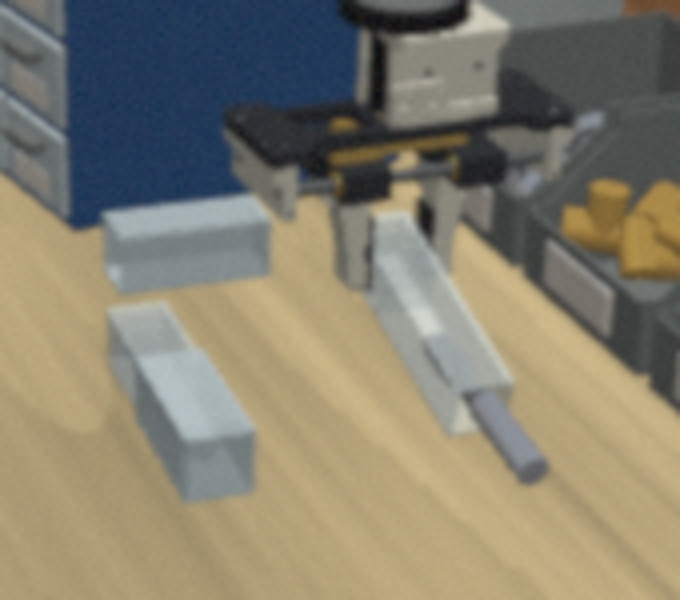

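The drill is now well out of the mouth, with the shank end at about (530, 470). I'll keep lowering the tube to flat.

```bash
python3 -m handwheel '[[[0,0,0.001,0.006,0],[0,0,0.002,0.012,0],[0,0,0.003,0.018,0],[0,0,0.004,0.024,0],[0,0,0.004,0.03,0],[0,0,0.005,0.036,0],[0,0,0.005,0.039,0],[0,0,0.005,0.039,0],[0,0,0.005,0.039,0]]]' 7
python3 - <<'E'
from station import grab_frame,arm
from h import *
for n,r in(('side',(130,280,230,400)),):
    a=grab_frame(n);cv2.imwrite(f'pics/{n}9.png',cv2.resize(a[r[0]:r[1],r[2]:r[3]],None,fx=4,fy=4,interpolation=cv2.INTER_CUBIC))
E
```

```text
t: 9.52
eef_pos: [0.6355, 0.2641, -0.0235]
ee_rot: [-3.139, -0.002, -3.131]
force: [0.6, 1.0, -1.0]
width: 0.0358
```

View pics/side9.png

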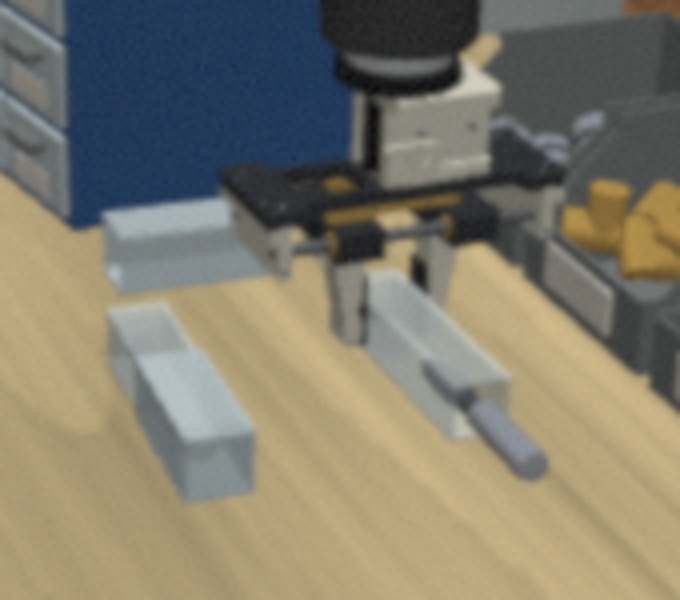

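```bash
python3 -m handwheel '[[[0.055,0,0,0,0],[0.055,0,0,0,0],[0.055,0,0,0,0],[0.055,0,0,0,0],[0.055,0,0,-0.02,0],[0.055,0,0,-0.06,0],[0.055,0,0,-0.1,0],[0.055,0,0,-0.14,0],[0.055,0,0,-0.16,0],[0.055,0,0,-0.16,0]]]' 7
python3 - <<'E'
from station import grab_frame,arm
from h import *
for n,r in(('side',(150,270,270,400)),('top',(130,210,210,350))):
    a=grab_frame(n);cv2.imwrite(f'pics/{n}10r.png',a);cv2.imwrite(f'pics/{n}10.png',cv2.resize(a[r[0]:r[1],r[2]:r[3]],None,fx=5,fy=5,interpolation=cv2.INTER_CUBIC))
E
```

```text
t: 10.4
eef_pos: [0.6388, 0.266, 0.1438]
ee_rot: [3.139, 0.007, -3.131]
force: [1.5, -0.0, 0.1]
width: 0.0546
```

View pics/side10.png

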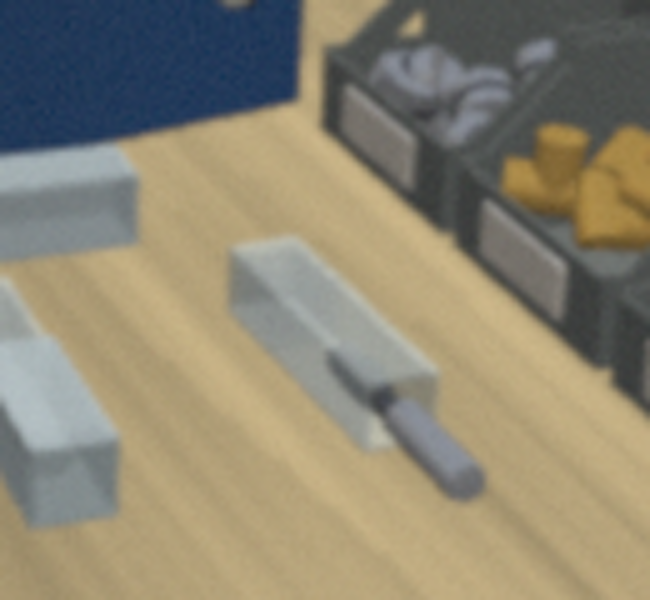

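View pics/top10.png

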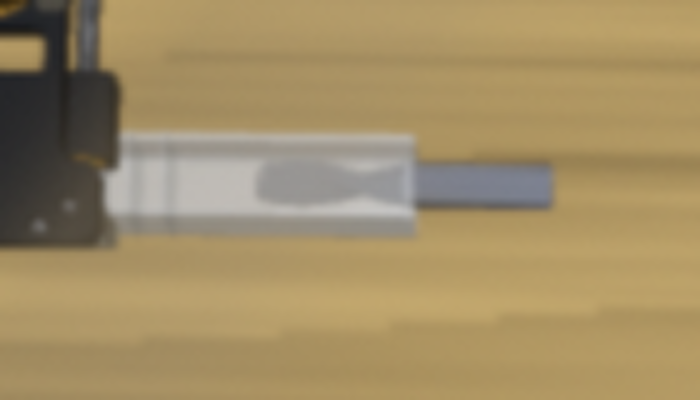

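Run:
```python
from h import *
t=lambda u,v:(210+u/5,130+v/5)
a=cv2.imread('pics/top10r.png').astype(int)
# drill shank mask: blue > red
m=((a[...,0]-a[...,2])>3).astype(np.uint8); r=m[150:185,285:330]; ys,xs=np.nonzero(r); print(xs.min()+285,xs.max()+285,[(u,ys[xs==u-285].min()+150,ys[xs==u-285].max()+150) for u in range(295,322,3) if (xs==u-285).any()])
for q in [(553,186),(430,184),(410,160),(410,210),(500,162),(500,209)]: print(q,onz('top',t(*q),.0125))
print(onz('top',t(415,136),.036),onz('top',t(415,213),.036))
s=lambda u,v:(270+u/5,150+v/5)
for q,z in [((462,482),.012),((435,375),.036),((366,402),.036)]: print(onz('side',s(*q),z))
```

```text
289 319 [(295, np.int64(164), np.int64(169)), (298, np.int64(164), np.int64(169)), (301, np.int64(164), np.int64(169)), (304, np.int64(164), np.int64(169)), (307, np.int64(164), np.int64(170)), (310, np.int64(164), np.int64(170)), (313, np.int64(164), np.int64(170)), (316, np.int64(164), np.int64(170)), (319, np.int64(165), np.int64(169))]
(553, 186) [0.64006673 0.07413742 0.0125    ]
(430, 184) [0.63988478 0.12797276 0.0125    ]
(410, 160) [0.65056815 0.13705301 0.0125    ]
(410, 210) [0.62797574 0.13637569 0.0125    ]
(500, 162) [0.6504571  0.09758551 0.0125    ]
(500, 209) [0.62922594 0.09706165 0.0125    ]
[0.65423584 0.13373093 0.036     ] [0.62013682 0.13271893 0.036     ]
[0.63627406 0.07936549 0.012     ]
[0.64883844 0.1339021  0.036     ]
[0.60828535 0.12135771 0.036     ]
```

```bash
python3 -c "
from h import *
print(shift((.639,.0965,.05)),shift((.639,.0965,-.0265)))"
```

```text
[-0.0011477  -0.16824497  0.08821126] [-0.00114838 -0.16821769  0.16471126]
```

```bash
python3 -m handwheel '[[[0.055,-0.001,-0.04,0,0],[0.055,-0.001,-0.08,0,0],[0.055,-0.001,-0.12,0,0],[0.055,-0.001,-0.15,0.02,0],[0.055,-0.001,-0.168,0.05,0],[0.055,-0.001,-0.168,0.08,0],[0.055,-0.001,-0.168,0.088,0],[0.055,-0.001,-0.168,0.088,0]]]' 7
python3 -c "
from h import *
print(shift((.639,.0965,-.0265)))"
```

```text
t: 11.17
eef_pos: [0.6363, 0.0955, 0.0465]
ee_rot: [-3.139, -0.007, -3.132]
force: [0.2, 0.8, 0.9]
width: 0.0549
[-0.00319027  0.00114866  0.07302178]
```

```bash
python3 -m handwheel '[[[0.055,-0.003,0.001,0.025,0],[0.055,-0.003,0.001,0.045,0],[0.055,-0.003,0.001,0.058,0],[0.055,-0.003,0.001,0.066,0],[0.055,-0.003,0.001,0.069,0],[0.055,-0.003,0.001,0.071,0],[0.055,-0.003,0.001,0.071,0]]]' 7
python3 - <<'E'
from station import grab_frame,arm
from h import *
for n,r in(('side',(150,270,270,400)),):
    a=grab_frame(n);cv2.imwrite(f'pics/{n}11.png',cv2.resize(a[r[0]:r[1],r[2]:r[3]],None,fx=5,fy=5,interpolation=cv2.INTER_CUBIC))
E
```

```text
t: 11.75
eef_pos: [0.6395, 0.0969, -0.0236]
ee_rot: [-3.139, -0.005, -3.132]
force: [0.4, 0.1, 1.0]
width: 0.0549
```

View pics/side11.png

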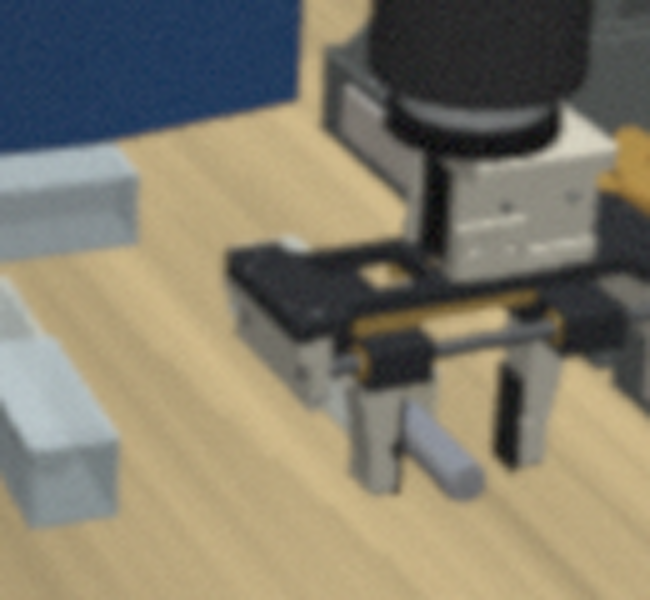

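```bash
python3 -m handwheel '[[[0.055,0,0,0.0015,0],[0.055,0,0,0.003,0],[0.0,0,0,0.003,0],[0.0,0,0,0.003,0],[0.0,0,0,0.003,0],[0,0,0,0.003,0],[0,0,0,0.003,0],[0,0,0,0.003,0],[0,0,0,0.003,0],[0,0,0,0.003,0]]]' 10
python3 -m handwheel '[[[0,0,0,0,0],[0,0,0,0,0],[0,0,0,0,0],[0,0,0,0,0]]]' 45
python3 - <<'E'
from station import grab_frame,arm
from h import *
for n,r in(('side',(150,270,270,400)),):
    a=grab_frame(n);cv2.imwrite(f'pics/{n}12.png',cv2.resize(a[r[0]:r[1],r[2]:r[3]],None,fx=5,fy=5,interpolation=cv2.INTER_CUBIC))
E
```

```text
t: 12.63
eef_pos: [0.6395, 0.0968, -0.0264]
ee_rot: [-3.139, -0.005, -3.132]
force: [-0.1, -0.4, -0.5]
width: 0.0199
t: 12.97
eef_pos: [0.6395, 0.0968, -0.0264]
ee_rot: [-3.139, -0.005, -3.132]
force: [0.4, -0.3, -0.1]
width: 0.0187
```

View pics/side12.png

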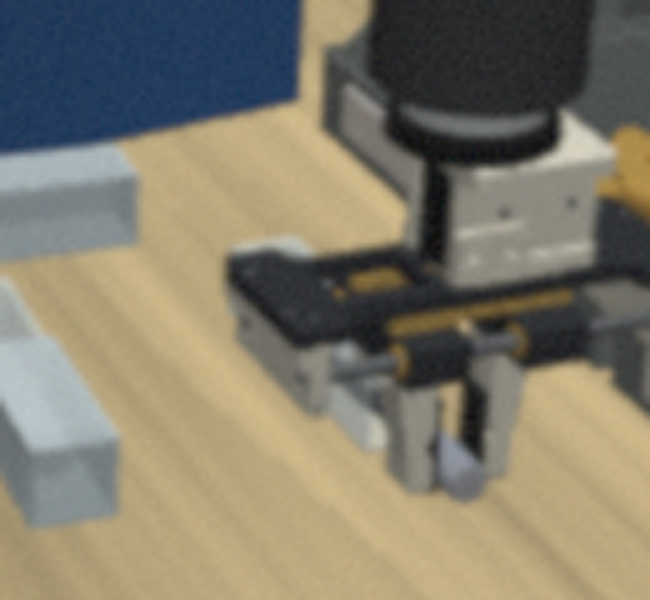

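```bash
python3 -m handwheel '[[[0,0,0,-0.003,0],[0,0,-0.006,-0.003,0],[0,0,-0.014,-0.003,0],[0,0,-0.022,-0.003,0],[0,0,-0.03,-0.003,0],[0,0,-0.038,-0.003,0],[0,0,-0.046,-0.003,0],[0,0,-0.054,-0.003,0],[0,0,-0.062,-0.003,0],[0,0,-0.07,-0.003,0],[0,0,-0.078,-0.003,0],[0,0,-0.086,-0.003,0],[0,0,-0.09,-0.003,0],[0,0,-0.09,-0.003,0]]]' 45
python3 - <<'E'
from station import grab_frame,arm
from h import *
for n,r in(('side',(150,270,270,400)),('top',(120,230,220,380))):
    a=grab_frame(n);cv2.imwrite(f'pics/{n}13.png',cv2.resize(a[r[0]:r[1],r[2]:r[3]],None,fx=5,fy=5,interpolation=cv2.INTER_CUBIC))
E
```

```text
t: 14.18
eef_pos: [0.6403, 0.0058, -0.0232]
ee_rot: [-3.139, -0.005, -3.133]
force: [0.9, 0.4, -2.0]
width: 0.0189
```

View pics/side13.png

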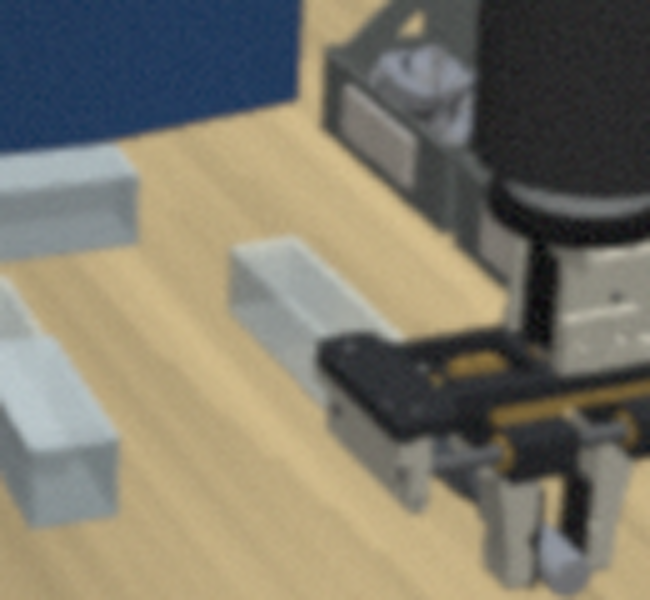

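View pics/top13.png

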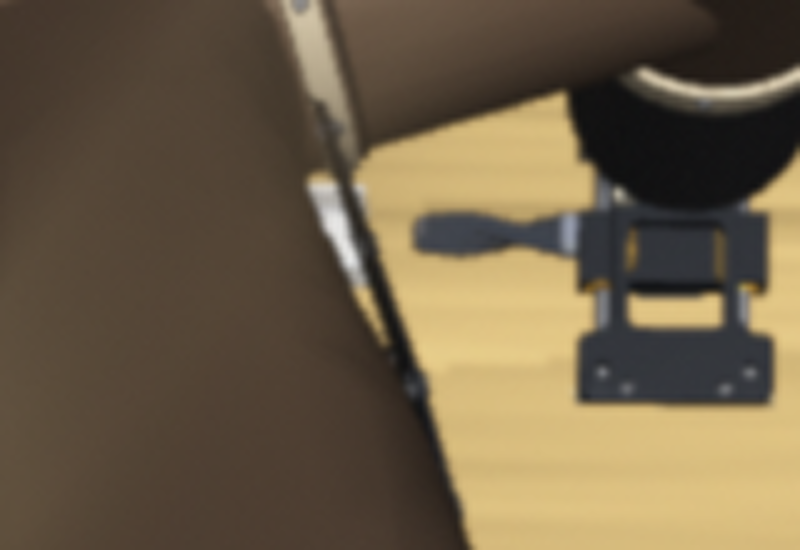

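```bash
python3 -c "
from h import *
print(onz('top',(220+413/5,120+233/5),.016),onz('top',(220+575/5,120+233/5),.016))
print(shift((.4495,-.1326,.09)))
from station import arm;print(arm.get_state()['q'])"
```

```text
[0.63961241 0.11339366 0.016     ] [0.64102887 0.04276235 0.016     ]
[ 0.19287376 -0.13778405 -0.11183777]
[ 0.31512963  0.51419362 -0.30279954  0.00118422 -0.75949517 -0.3065657 ]
```

```bash
python3 -m handwheel '[[[0,0,-0.005,-0.02,0],[0,0,-0.015,-0.05,0],[0,0.01,-0.03,-0.08,0],[0,0.03,-0.05,-0.1,6],[0,0.05,-0.07,-0.112,13],[0,0.08,-0.09,-0.112,20],[0,0.1,-0.11,-0.112,27],[0,0.125,-0.13,-0.112,34],[0,0.15,-0.138,-0.112,41],[0,0.17,-0.138,-0.112,48],[0,0.193,-0.138,-0.112,55],[0,0.193,-0.138,-0.112,62],[0,0.193,-0.138,-0.112,69],[0,0.193,-0.138,-0.112,76],[0,0.193,-0.138,-0.112,83],[0,0.193,-0.138,-0.112,90],[0,0.193,-0.138,-0.112,95],[0,0.193,-0.138,-0.112,99],[0,0.193,-0.138,-0.112,99],[0,0.193,-0.138,-0.112,99]]]' 45
python3 - <<'E'
from station import grab_frame,arm
from h import *
print(arm.get_state()['q'])
for n,r in(('side',(230,420,260,460)),('top',(160,310,360,560))):
    a=grab_frame(n);cv2.imwrite(f'pics/{n}14r.png',a);cv2.imwrite(f'pics/{n}14.png',cv2.resize(a[r[0]:r[1],r[2]:r[3]],None,fx=4,fy=4,interpolation=cv2.INTER_CUBIC)[:600,:800])
E
```

```text
t: 15.95
eef_pos: [0.4495, -0.1325, 0.0903]
ee_rot: [-3.137, 0.003, 1.426]
force: [0.5, 0.2, -2.2]
width: 0.0186
[ 0.13671351  0.12313145 -0.57490699  0.00224119 -0.87791857 -1.85373765]
```

View pics/side14.png

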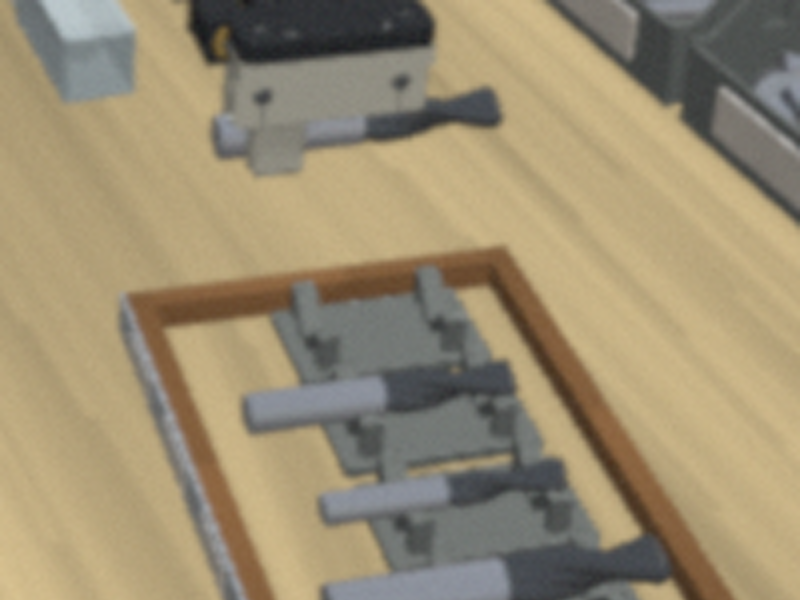

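View pics/top14.png

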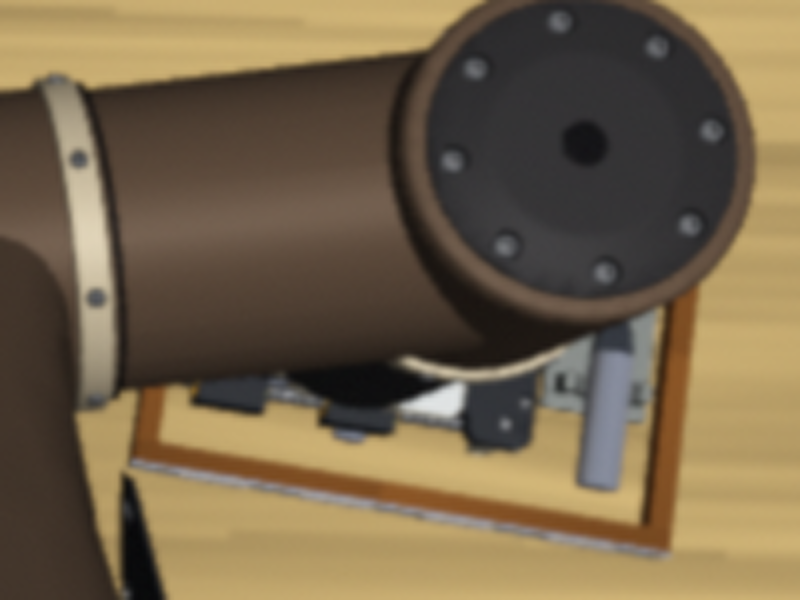

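```bash
python3 -m handwheel '[[[0,0,0,0.02,0],[0,0,0,0.04,0],[0,0,0,0.06,0],[0,0,0,0.075,0],[0,0,0,0.085,0],[0,0,0,0.09,0],[0,0,0,0.093,0],[0,0,0,0.093,0],[0,0,0,0.093,0]]]' 45
python3 - <<'E'
from station import grab_frame,arm
from h import *
for n,r in(('side',(270,400,280,450)),):
    a=grab_frame(n);cv2.imwrite(f'pics/{n}15.png',cv2.resize(a[r[0]:r[1],r[2]:r[3]],None,fx=4.6,fy=4.6,interpolation=cv2.INTER_CUBIC)[:600,:800])
E
```

```text
t: 16.8
eef_pos: [0.4494, -0.1328, -0.0023]
ee_rot: [-3.138, 0.003, 1.426]
force: [0.4, -0.3, -2.0]
width: 0.0186
```

View pics/side15.png

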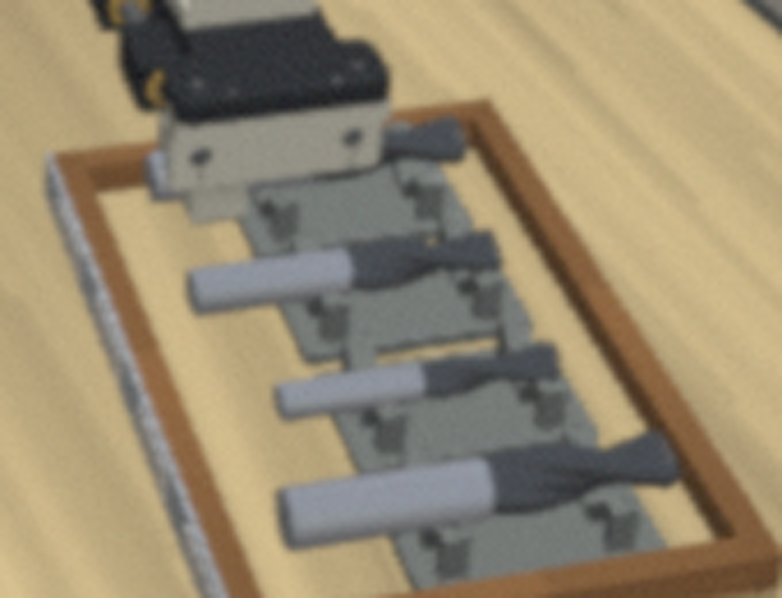

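```bash
python3 -m handwheel '[[[0,0,0,0.0015,0],[0,0,0,0.003,0],[0,0,0,0.0045,0],[0,0,0,0.0045,0]]]' 45
python3 -m handwheel '[[[0,0,0,0.001,0],[0,0,0,0.001,0]]]' 45
python3 -m handwheel '[[[0,0,0,0.001,0],[0,0,0,0.001,0]]]' 45
```

```text
t: 17.18
eef_pos: [0.4495, -0.1328, -0.0067]
ee_rot: [-3.138, 0.003, 1.426]
force: [-0.7, 0.3, -2.0]
width: 0.0192
t: 17.35
eef_pos: [0.4495, -0.1328, -0.0078]
ee_rot: [-3.138, 0.003, 1.426]
force: [0.3, -0.0, -2.1]
width: 0.019
t: 17.52
eef_pos: [0.4497, -0.1327, -0.0086]
ee_rot: [-3.139, 0.003, 1.426]
force: [-1.3, 2.3, 3.0]
width: 0.0189
```

```bash
python3 -m handwheel '[[[0,0,0,0,0],[0,0,0,0.0005,0],[0,0,0,0.001,0],[0,0,0,0.001,0]]]' 4
python3 -m handwheel '[[[0.022,0,0,0,0],[0.024,0,0,0,0],[0.027,0,0,0,0],[0.03,0,0,0,0],[0.034,0,0,0,0],[0.036,0,0,0,0],[0.036,0,0,0,0]]]' 4
python3 - <<'E'
from station import grab_frame,arm
from h import *
for n,r in(('side',(270,400,280,450)),):
    a=grab_frame(n);cv2.imwrite(f'pics/{n}16.png',cv2.resize(a[r[0]:r[1],r[2]:r[3]],None,fx=4.6,fy=4.6,interpolation=cv2.INTER_CUBIC)[:600,:800])
E
```

```text
t: 17.85
eef_pos: [0.4497, -0.1327, -0.0096]
ee_rot: [-3.139, 0.003, 1.427]
force: [-1.3, 2.3, 3.0]
width: 0.0194
t: 18.43
eef_pos: [0.4497, -0.1326, -0.0097]
ee_rot: [-3.139, 0.003, 1.426]
force: [-0.3, 0.4, 0.2]
width: 0.0354
```

View pics/side16.png

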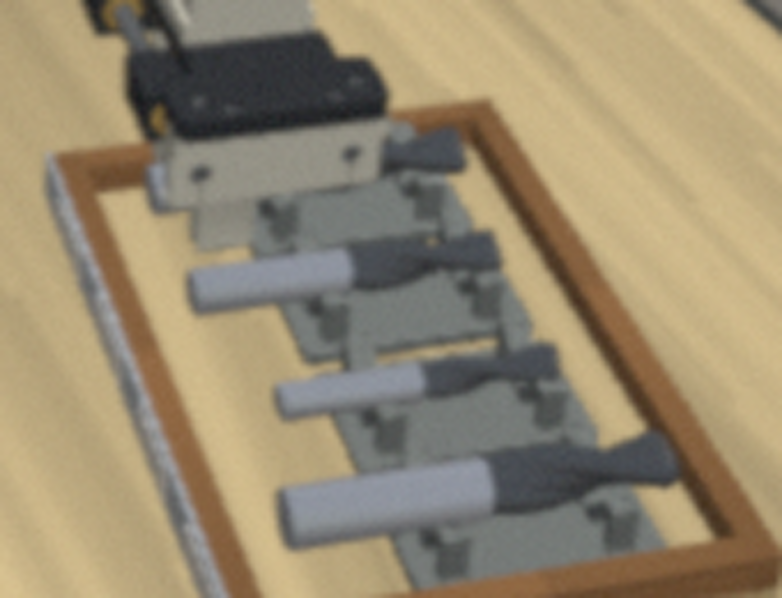

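Released, with the force back near zero. I'll go straight up, then away toward the robot's centre.

```bash
python3 -m handwheel '[[[0.036,0,0,-0.005,0],[0.036,0,0,-0.015,0],[0.036,0,0,-0.03,0],[0.036,0,0,-0.06,0],[0.036,0,0,-0.1,0],[0.036,0,0,-0.14,0],[0.036,0,0,-0.16,0],[0.036,0,0,-0.16,0]]]' 4
python3 -c "
from h import *
print(shift((.45,.06,.16)))"
```

```text
t: 19.15
eef_pos: [0.4534, -0.1324, 0.1561]
ee_rot: [3.135, 0.002, 1.427]
force: [1.2, 0.1, -0.1]
width: 0.0361
[ 0.18993799 -0.03084434 -0.00438557]
```

```bash
python3 -m handwheel '[[[0.036,0.04,-0.006,-0.02,0],[0.036,0.08,-0.012,-0.04,0],[0.036,0.12,-0.018,-0.04,0],[0.036,0.16,-0.025,-0.04,0],[0.036,0.19,-0.03,-0.04,0],[0.036,0.19,-0.03,-0.04,0],[0.036,0.19,-0.03,-0.04,0],[0.036,0.19,-0.03,-0.04,0]]]' 4
python3 - <<'E'
from station import grab_frame,arm
from h import *
for n,r in(('side',(170,410,230,450)),('top',(180,305,385,545))):
    a=grab_frame(n);cv2.imwrite(f'pics/{n}17r.png',a);f=4.6 if n=='top' else 2.5;cv2.imwrite(f'pics/{n}17.png',cv2.resize(a[r[0]:r[1],r[2]:r[3]],None,fx=f,fy=f,interpolation=cv2.INTER_CUBIC)[:600,:800])
E
```

```text
t: 19.82
eef_pos: [0.4503, 0.0601, 0.1955]
ee_rot: [3.136, 0.002, 1.429]
force: [0.4, 0.4, -0.5]
width: 0.036
```

View pics/side17.png

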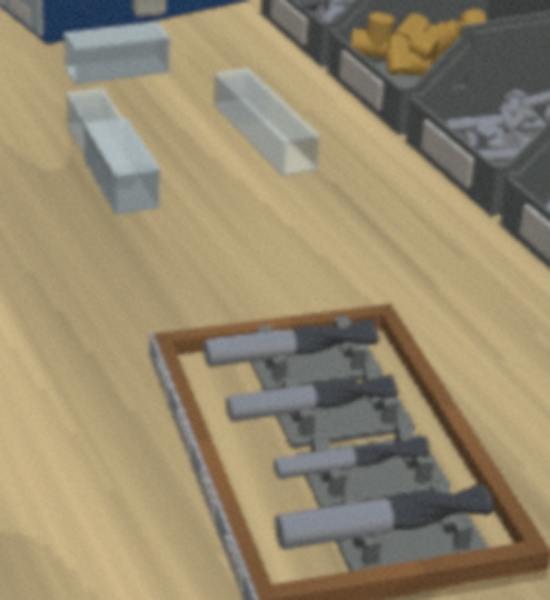

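View pics/top17.png

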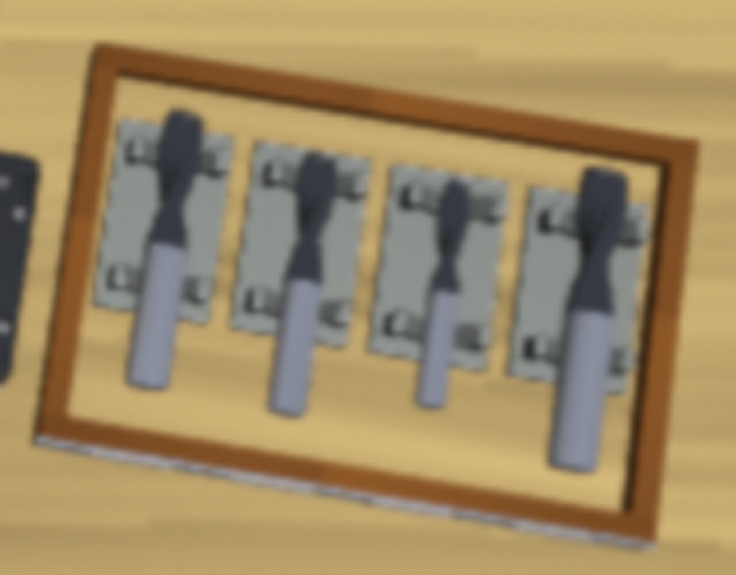

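```bash
python3 - <<'E'
from h import *
w=lambda u,v:(385+u/4.6,180+v/4.6)
A=onz('top',w(185,112),.032);B=onz('top',w(148,386),.032);c=(A+B)/2;d=c[:2]-[.492,-.139]
e=np.array([.989,-.148]);print(A,B,np.linalg.norm(A-B),np.arctan2(*(A-B)[1::-1]),'along',d@e,'side',d@[.148,.989])
d0=cv2.absdiff(cv2.imread('pics/side0.png'),cv2.imread('pics/side17r.png')).max(2)
print('diff sleeve/capped/elbow-tape', [int(np.percentile(d0[a:b,c_:d_],99)) for a,b,c_,d_ in [(178,204,254,300),(204,256,254,296),(175,230,180,228),(180,230,90,180)]])
E
python3 -c "
from station import arm;print(arm.job_done())"
```

```text
[ 0.55747596 -0.1492609   0.032     ] [ 0.43050519 -0.13129932  0.032     ] 0.1282349214692664 -0.1405298883754361 along 0.0021581302469010546 side -0.0009714222673380467
diff sleeve/capped/elbow-tape [7, 6, 7, 143]
the job is handed in; nothing more can be done
None
```

The drill is in the tray's empty place, shank to the front, and the job is handed in at about 20 s of the 58 s; it reported no verdict.

**What I did**
- I gripped the tube lightly near its closed end, so that it swung mouth-down as I lifted it.
- With the grip tightened, I raised it until about 58 mm of shank stood out, with the shank end on the bench. Then I laid the tube back flat.
- I took the drill by the bare shank, drew it out and turned it 99°. I lowered it until the force showed contact, then let go slowly.

**Last checks, from the final pictures**
- **Drill:** it sits in both saddles, about 2 mm off lengthways and 1 mm sideways from my estimate of the seat. Its direction is within about 0.01 rad of the tray's, and its measured length is 128 mm (131 mm given).
- **Tube:** it lies flat and empty on the bench; I judged this by eye in the side picture.
- **Other objects:** the capped tube, sleeve, elbow and tape areas match the first side picture. The neighbouring drills look unmoved in the top view. The gripper was open and clear, with about 0.5 N on the wrist.

**What failed or disagreed**
- **Tip height:** the finger tips are about 30 mm higher than the reported TCP. My first grasp therefore closed on nothing just above the tube, without moving it. I checked the offset in the side view and used it from then on.
- **Image comparison:** a fourth area I compared, over the notepad, showed a large change. I took this to be the arm in view and did not check it.

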